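# Reverse the torque key's box in its wooden sleeve

## Robot

A 6-joint arm with a two-finger parallel gripper is mounted at the origin on the work surface. World frame = base frame: x ahead of the robot, y to its left, z up, the work surface at z = 0. Lengths are in mm, angles in rad, forces in N, time in s.
With the tool pointing down it reaches from about 300 to 825 mm from the base axis. Payload 5.4 kg.
Tool frame: the origin (TCP) lies between the finger pads; the fingertips stand ahead of it and the grasp point (between the pads) is the TCP (finger_overhang is the z of the fingertips in the tool frame, in mm); z points along the fingers, y is the direction in which the jaws open and shut (so a half turn about z gives the same grasp; the last joint's range is limited). The gripper opens to 92 mm and grips with 3 to 60 N. Pads are 20 mm wide; open, the fingers measure 128 mm over their backs; the gripper's body (75 mm by 189 mm) begins 69 mm behind the grasp point.
Start: joints at [0.984, 0.158, 1.597, -0, 1.386, -0.21], TCP at [211.578, 534.641, 233.601] pointing down, gripper open.
Joint ranges: [-2.91, 2.91], [-0.94, 2.29], [0.18, 2.7], [-1.29, 4.43], [0.17, 2.64], [-3, 3]. Speed limits (rad/s): [2.57, 2.57, 3.14, 3.14, 3.14, 3.14].

## Interface

Orientations are given as a unit quaternion [w, x, y, z].
In Python, from workcell import read_state, camera, hand_in, finger_overhang gives the robot as it stands. The module is installed in compiled form; this text tells all that it offers.
- The arm moves only by the shell command python3 -m jog 'ROWS' [OPENING]. ROWS is JSON, a list of rows, each a list of 6 numbers: the shift along the world's x, y, z in mm, then the turn, a rotation vector about the world's x, y, z in degrees. In form: [[tx, ty, tz, rx, ry, rz], ...]. A call has 1 to 5 rows; each row is the pose to reach, as a shift and turn from the pose commanded when the call began; what a row does not reach only later rows make up. A row lasts 1/12 s, in which the tool goes at most 41.7 mm and 7.16 degrees, less where a joint would pass 70% of its speed; a pose out of reach is approached as far as the arm can. A call with a gripper value outside its range is refused whole. OPENING is the gripper command: -1 is fully open, 1 is shut, values between are in proportion, set as the call begins (- or left out, the last holds). The fingers move at their own pace and stop on an object; the grip force is fixed at half the most. Time passes only in rows, so rows that repeat a pose let the fingers close. It gives the time, the measured TCP pose, the force and the opening at its end, in the units of the state.
- read_state(): the state, without advancing time (a new reading comes with each control period).
- camera(name): name is "scene" or "top" or "wrist"; returns a dict with "color" (480x640x3 uint8, red, green, blue), "camera_matrix" (3x3 intrinsics, pixels), "k1" (the pictures are not rectified: a ray, as slopes to the right and down, at radius r is drawn at 1 + k1 r^2 times it, then the intrinsics apply), "T" (4x4, takes a point from camera to world coordinates). Camera axes: x right, y up, looking along -z (the intrinsics and any distortion apply to the point x, -y, -z); pixel columns grow to the right and rows downward; lengths in mm; the calibration is good to about 2 mm. A picture is of the moment at which its call begins. There is no depth.
- hand_in(): hands the job in, once; it reports no verdict.
The state is a dict: "time": time; "joint_positions": joint angles; "dq": joint speeds; "effort": joint torques, N m; "tool_pos": TCP position; "tcp_rot": TCP orientation; "contact_force": force on the tool from outside, world axes, zero at the start; "torque": the same for the moment, N m; "opening": finger opening in mm.
Only numpy, scipy, OpenCV 4.12 (cv2) and the standard library are available. Lean on these libraries where they do the work, as an engineer would, in place of code of your own. Each camera call takes 0.05 s, during which the arm holds its last target. There are 200 camera calls.

## Task

The torque key's box stands the wrong way round in its wooden sleeve, with the key's bent arm pointing away from the row of bits. Draw the box straight up out of the sleeve, turn it half round, and slide it back down until it is fully home with the arm pointing towards the bits; let it down under control rather than dropping it. Leave the plain, armless box in the other sleeve where it is.

Things in the scene. Friction and masses are not known exactly. Their poses are not given: they have to be found in the camera images.
- sleeve: Fixed wooden block with a slot open at the top and, at its +y end, a low step (30 tall) with three steel bits. Origin: middle of the slot, at the underside; z up; +y runs from slot to bits. Slot 40 (x) by 72 (y) mm, floor 12 above the ledge; rim at 82, its top 12 mm flared at 45 degrees to a 64 by 96 mouth. The other, similar sleeve has no step or bits.
- case_mid (a point): Centre of the torque key's box: black, 30 (x) by 62 (y), 130 mm tall, 0.25 kg, in the sleeve, 5 mm play per side, top 60 mm above the rim. Grip there on the broad faces (across x). z up; +y is the end that the bent aluminium arm overhangs: opposite to the sleeve's +y at first, the same way at the end. Seated, the centre is 77 mm above the ledge.
- key_tip (a point): Centre of the 14 mm ball at the free end of the key's bent arm, 56 mm from the box's middle towards its +y and 73 mm above the box's centre. The arm, 8 mm thick, rises from the box's top 22 mm from the middle towards +y; arm and ball stand at most 15 mm above the top.
- other_mid (a point): Centre of the bystander box: same black plastic, 30 by 62 mm, 112 mm tall, plain flat top without an arm, loose in the other wooden sleeve (the one without step and bits). It stays where it is.
Mind the look-alikes: they are no part of the job. What is shaped like the sleeve but yellow is not meant.

How it is judged (in metres and radians):
On the way:
1. the box is drawn out of the sleeve, its bottom above the rim (z of case_mid in the frame of sleeve above 0.147 m), for 0.1 s.
At the end, for the whole second after the job is handed in: The box stands at rest in the sleeve with the bits, fully down (within 10 mm), within 15 mm of the slot's middle, upright within 10 degrees, with the key's arm at the bits' end (its ball at least 40 mm from the slot's middle towards the bits) (z of case_mid in the frame of sleeve between 0.067 and 0.087 m and horizontal distance between case_mid and sleeve below 0.015 m and y of key_tip in the frame of sleeve above 0.04 m and angle between case_mid's own z axis and vertical below 0.175 rad and linear speed of case below 0.02 m/s); the robot touches nothing.
It fails at once if the plain box in the other sleeve is moved by more than 20 mm (distance of other_mid from where it was at the start of the episode above 0.02 m).
It fails at once if the key's box is dropped into the sleeve (falls there faster than 0.7 m/s) (horizontal distance between case_mid and sleeve below 0.03 m and z of case_mid in the frame of sleeve below 0.12 m and linear speed of case above 0.7 m/s).
It also fails if it takes over 42 s, if anything falls off the work surface, if the arm or the gripper's body presses on something with over 40 N, if the wrist force passes 120 N, or if a joint passes its speed limit or range.

## Working session

There is one attempt and no reset: what is moved stays moved. The work goes in short steps, Python scripts to look and compute and a shell command to move; the robot and the scene stay as the last step left them, time stands still between calls to the robot, and variables do not carry over. Pictures are saved under pics/ and viewed, about 8 in all and at most 12, crops included, and the job is handed in when it is done.

```bash
mkdir -p pics; cat > h.py <<'E'
import numpy as np, cv2
from workcell import read_state, camera, hand_in, finger_overhang
def snap(n,f):
    c=camera(n); cv2.imwrite(f'pics/{f}.png',c['color'][:,:,::-1]); np.savez(f'pics/{f}.npz',**c); return c
def ray(c,u,v):
    K=c['camera_matrix'];k=float(c['k1'])
    d=np.array([(u-K[0,2])/K[0,0],(v-K[1,2])/K[1,1]]);p=d.copy()
    for _ in range(30): p=d/(1+k*(p@p))
    T=c['T']; return T[:3,3],T[:3,:3]@np.array([p[0],-p[1],-1])
def atz(c,u,v,z):
    o,d=ray(c,u,v); return o+d*(z-o[2])/d[2]
def proj(c,P):
    T=c['T'];q=T[:3,:3].T@(np.array(P,float)-T[:3,3]);p=np.array([q[0],-q[1]])/-q[2]
    p=p*(1+float(c['k1'])*(p@p));K=c['camera_matrix'];return p[0]*K[0,0]+K[0,2],p[1]*K[1,1]+K[1,2]
def tri(c1,p1,c2,p2):
    A=0;b=0
    for c,p in((c1,p1),(c2,p2)):
        o,d=ray(c,*p);d=d/np.linalg.norm(d);M=np.eye(3)-np.outer(d,d);A=A+M;b=b+M@o
    return np.linalg.solve(A,b)
def load(f): return dict(np.load(f'pics/{f}.npz'))
E
python3 - <<'E'
from h import *
a=snap('top','top0');b=snap('scene','sc0')
print(a['T'].round(2),b['T'].round(2),a['camera_matrix'],finger_overhang,read_state())
E
```

```text
[[ 1.0000e-02  9.8000e-01 -1.8000e-01  3.0697e+02]
 [-1.0000e+00  1.0000e-02  0.0000e+00 -1.3810e+01]
 [ 0.0000e+00  1.8000e-01  9.8000e-01  9.7875e+02]
 [ 0.0000e+00  0.0000e+00  0.0000e+00  1.0000e+00]] [[-6.8000e-01 -6.0000e-01  4.2000e-01  8.5472e+02]
 [ 7.3000e-01 -5.6000e-01  3.9000e-01  3.3423e+02]
 [ 0.0000e+00  5.8000e-01  8.2000e-01  8.8426e+02]
 [ 0.0000e+00  0.0000e+00  0.0000e+00  1.0000e+00]] [[507.93846223   0.         317.02495931]
 [  0.         507.93846223 240.93447043]
 [  0.           0.           1.        ]] 19.0 {'time': 0.1, 'joint_positions': array([ 9.83916191e-01,  1.59004478e-01,  1.59808715e+00, -2.91388585e-05,
        1.38614917e+00, -2.10100009e-01]), 'dq': array([ 0.00030007, -0.00133907, -0.00340367,  0.0019685 , -0.00032938,
       -0.0006737 ]), 'effort': array([-4.15250643e-04, -3.86508322e+01, -3.22957456e+01,  7.01664272e-02,
        3.39955080e-02, -7.58332089e-05]), 'tool_pos': array([211.29486366, 534.2162119 , 232.71655562]), 'tcp_rot': array([-3.06563685e-04,  1.87274984e-01,  9.82307183e-01, -7.65058149e-04]), 'contact_force': array([-0.34571766, -0.0477345 , -0.127614  ]), 'torque': array([0.02020833, 0.01695978, 0.04488983]), 'opening': 91.9709091155883}
```

View pics/top0.png

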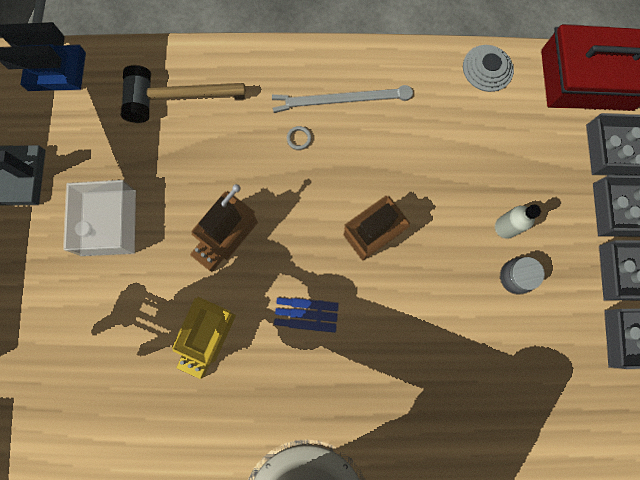

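View pics/sc0.png

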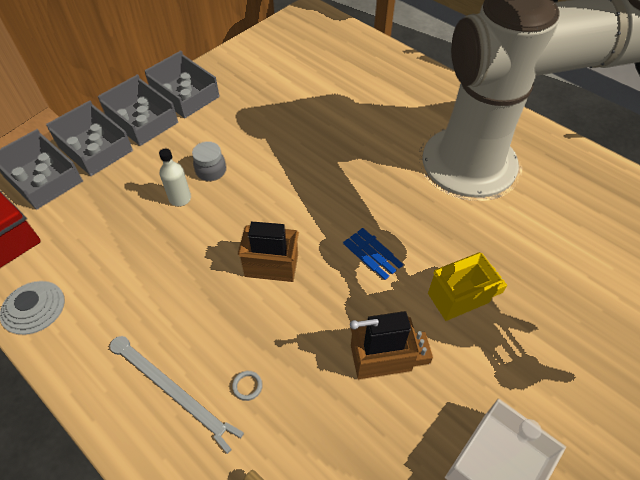

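Candidates in the top picture:
- Wooden sleeve with bits, armed box and ball: about (225,222). This is the target.
- Plain box in a sleeve without a step: (378,226). This is the bystander.
- Yellow empty look-alike with bits: (205,335).

In the scene picture the target is at (387,340). I'll check it in close crops.

```bash
python3 - <<'E'
import cv2,numpy as np
a=cv2.imread('pics/top0.png')[170:280,170:280];b=cv2.imread('pics/sc0.png')[295:395,335:445]
a=cv2.resize(a,(400,400),interpolation=2); a=cv2.resize(cv2.imread('pics/top0.png')[175:275,180:280],(400,400),interpolation=2)
b=cv2.resize(cv2.imread('pics/sc0.png')[295:395,340:440],(400,400),interpolation=2)
cv2.imwrite('pics/crop0.png',np.hstack([a,b]))
E
```

```text
(no output)
```

View pics/crop0.png

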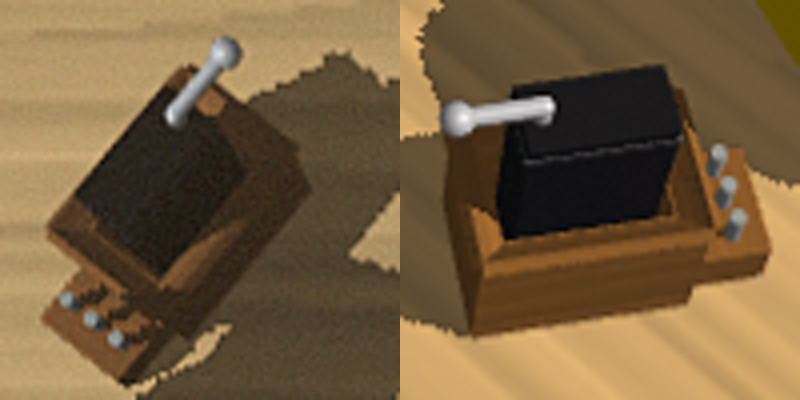

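```bash
python3 - <<'E'
from h import *
a=load('top0');b=load('sc0')
t=lambda x,y:(180+x/4-.4,175+y/4-.4); s=lambda x,y:(340+(x-400)/4-.4,295+y/4-.4)
ball=tri(a,t(226,53),b,s(457,118));root=tri(a,t(173,118),b,s(545,108))
bits=[tri(a,t(*p),b,s(*q)) for p,q in zip([(67,299),(92,320),(117,340)],[(718,150),(728,183),(738,216)])]
print('ball',ball,'root',root);print(np.array(bits))
zt=ball[2]-8
cs=np.array([atz(b,*s(*p),zt) for p in [(511,88),(664,66),(682,135),(527,160)]]);print('top',cs,cs.mean(0),np.linalg.norm(np.diff(cs,axis=0),axis=1))
E
```

```text
ball [552.42727455 121.97403445 149.16287351] root [524.72853686 143.44584662 146.50769549]
[[459.70458679 195.25620075  83.82951926]
 [453.57134853 196.56714939  45.7765994 ]
 [447.3279592  197.90537092   5.80664699]]
top [[525.17111215 126.29338611 141.16287351]
 [476.75194642 163.75998109 141.16287351]
 [495.55850559 187.01123209 141.16287351]
 [544.32664846 150.43236264 141.16287351]] [510.45205316 156.87424048 141.16287351] [61.22222922 29.90497184 60.96183601]
```

```bash
python3 -m jog '[[40,-50,0,0,0,-3],[65,-82,0,0,0,-6],[91,-114,0,0,0,-9],[117,-147,0,0,0,-12],[142,-179,0,0,0,-16]]' -1; python3 -m jog '[[25,-32,0,0,0,0],[51,-65,0,0,0,0],[76,-97,0,0,0,0],[102,-130,0,0,0,0],[128,-163,0,0,0,0]]'
```

```text
time: 0.52
tool_pos: [341.6, 369.8, 233.2]
tcp_rot: [-0.0, 0.323, 0.946, -0.0]
contact_force: [-0.2, 0.2, 0.2]
opening: 91.8
time: 0.93
tool_pos: [469.3, 207.2, 233.3]
tcp_rot: [-0.0, 0.322, 0.947, -0.0]
contact_force: [0.7, 1.0, 0.8]
opening: 91.6
```

```bash
python3 -m jog '[[21,-25,0,0,0,0],[41,-50,0,0,0,0],[41,-50,0,0,0,0],[41,-50,0,0,0,0]]'; python3 - <<'E'
from h import *
c=snap('wrist','w1');print(c['T'].round(2)); print(read_state()['tool_pos'])
# predicted points
d=np.radians(-37.5);ey=np.array([np.cos(d),np.sin(d)]);ex=np.array([ey[1],-ey[0]])
for n,x,y,z in[('c',0,0,142),('1',15,31,142),('2',-15,31,142),('3',-15,-31,142),('4',15,-31,142),('ball',0,56,150)]:
    p=np.array([510.5,156.9])+x*ex+y*ey; print(n,np.round(proj(c,[*p,z])))
E
```

```text
time: 1.27
tool_pos: [510.0, 157.9, 233.0]
tcp_rot: [-0.001, 0.324, 0.946, -0.0]
contact_force: [-0.1, 1.6, 0.0]
opening: 92.0
[[ 6.1000e-01 -7.6000e-01 -2.3000e-01  4.4319e+02]
 [ 7.9000e-01  5.8000e-01  1.8000e-01  2.0934e+02]
 [-0.0000e+00 -3.0000e-01  9.6000e-01  3.8485e+02]
 [ 0.0000e+00  0.0000e+00  0.0000e+00  1.0000e+00]]
[509.3494299  158.94336191 233.07530521]
c [319. 253.]
1 [300. 290.]
2 [339. 290.]
3 [340. 212.]
4 [299. 212.]
ball [320. 324.]
```

View pics/w1.png

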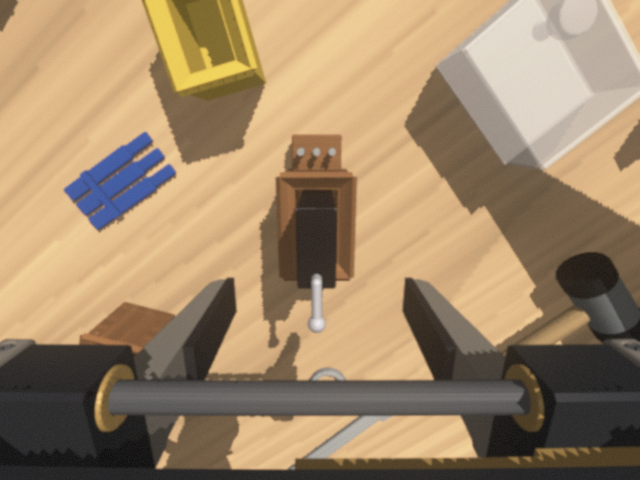

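The wrist view confirms the target: the box top is centred at about (317,248), the ball is at (317,324) and the bits are at (300–332,152). The tool is aligned with it, so I'll descend.

```bash
python3 -m jog '[[-1,0,-30,0,0,0],[-2,0,-60,0,0,0],[-2,0,-85,0,0,0],[-2,0,-105,0,0,0],[-2,0,-121,0,0,0]]';python3 -m jog '[[0,0,0,0,0,0],[0,0,0,0,0,0],[0,0,0,0,0,0],[0,0,0,0,0,0],[0,0,0,0,0,0]]' 1;python3 -m jog '[[0,0,0,0,0,0],[0,0,0,0,0,0],[0,0,0,0,0,0],[0,0,0,0,0,0],[0,0,0,0,0,0]]' 1
```

```text
time: 1.73
tool_pos: [505.4, 160.5, 110.4]
tcp_rot: [-0.001, 0.321, 0.947, -0.0]
contact_force: [0.8, -0.1, -0.6]
opening: 91.7
time: 2.15
tool_pos: [508.6, 159.4, 114.1]
tcp_rot: [0.001, 0.322, 0.947, 0.001]
contact_force: [0.1, 0.3, 0.9]
opening: 60.4
time: 2.57
tool_pos: [507.6, 158.9, 112.5]
tcp_rot: [-0.0, 0.322, 0.947, -0.0]
contact_force: [0.3, -0.5, 5.1]
opening: 29.9
```

```bash
python3 -m jog '[[0,0,4,0,0,0],[0,0,14,0,0,0],[0,0,28,0,0,0],[0,0,42,0,0,0],[0,0,56,0,0,0]]';python3 -m jog '[[0,0,15,0,0,0],[0,0,30,0,0,0],[0,0,44,0,0,0],[0,0,54,0,0,0],[0,0,54,0,0,0]]'; python3 -m jog '[[0,0,0,0,0,-5],[0,0,0,0,0,-12],[0,0,0,0,0,-19],[0,0,0,0,0,-26],[0,0,0,0,0,-33]]';  python3 -m jog '[[0,0,0,0,0,-7],[0,0,0,0,0,-14],[0,0,0,0,0,-21],[0,0,0,0,0,-28],[0,0,0,0,0,-35]]'
```

```text
time: 2.98
tool_pos: [507.6, 159.1, 169.7]
tcp_rot: [-0.0, 0.322, 0.947, -0.0]
contact_force: [0.4, 1.3, -1.9]
opening: 29.7
time: 3.4
tool_pos: [509.1, 159.2, 225.6]
tcp_rot: [0.002, 0.322, 0.947, 0.001]
contact_force: [0.3, -0.0, -2.1]
opening: 30.0
time: 3.82
tool_pos: [507.1, 159.0, 221.6]
tcp_rot: [-0.001, 0.58, 0.814, -0.001]
contact_force: [0.3, 0.3, -2.0]
opening: 29.7
time: 4.23
tool_pos: [507.1, 159.0, 221.6]
tcp_rot: [-0.0, 0.798, 0.602, -0.001]
contact_force: [0.3, 1.0, -2.0]
opening: 29.7
```

```bash
for i in 1 2 ; do python3 -m jog '[[0,0,0,0,0,-7],[0,0,0,0,0,-14],[0,0,0,0,0,-21],[0,0,0,0,0,-28],[0,0,0,0,0,-35]]'; done; python3 -m jog '[[0,0,0,0,0,-7],[0,0,0,0,0,-14],[0,0,0,0,0,-21],[0,0,0,0,0,-28],[0,0,0,0,0,-35]]';  python3 -m jog '[[0,0,0,0,0,-4],[0,0,0,0,0,-7],[0,0,0,0,0,-7],[0,0,0,0,0,-7],[0,0,0,0,0,-7]]'; python3 - <<'E'
from h import *
s=read_state();print(s['joint_positions'],s['tool_pos'],s['tcp_rot'])
for n,f in(('top','top2'),('scene','sc2'),('wrist','w2')): snap(n,f)
def im(f,x,y,w,h,k): return cv2.resize(cv2.imread(f'pics/{f}.png')[y:y+h,x:x+w],(w*k,h*k),interpolation=2)
a=im('top2',180,160,100,100,4); b=im('sc2',340,270,100,125,4)
o=np.zeros((500,800,3),np.uint8);o[:400,:400]=a;o[:500,400:]=b;cv2.imwrite('pics/c2.png',o)
E
```

```text
time: 4.65
tool_pos: [507.2, 159.0, 221.6]
tcp_rot: [-0.0, 0.942, 0.334, -0.001]
contact_force: [0.7, 0.2, -3.3]
opening: 29.6
time: 5.07
tool_pos: [507.1, 159.0, 221.6]
tcp_rot: [0.0, 0.999, 0.035, -0.001]
contact_force: [0.4, -0.4, -2.9]
opening: 29.8
time: 5.48
tool_pos: [507.1, 159.0, 221.6]
tcp_rot: [0.0, 0.964, -0.267, -0.001]
contact_force: [-0.9, 0.1, -3.1]
opening: 30.2
time: 5.9
tool_pos: [507.4, 159.0, 222.1]
tcp_rot: [0.0, 0.947, -0.322, -0.0]
contact_force: [0.7, 0.2, -2.9]
opening: 29.8
[ 7.62186622e-02  5.58485204e-02  1.73098755e+00 -3.60184580e-05
  1.35556778e+00  2.30174467e+00] [507.43713343 158.98966285 222.13600988] [ 1.75462644e-04  9.46894125e-01 -3.21545256e-01 -3.66100659e-04]
```

View pics/w2.png

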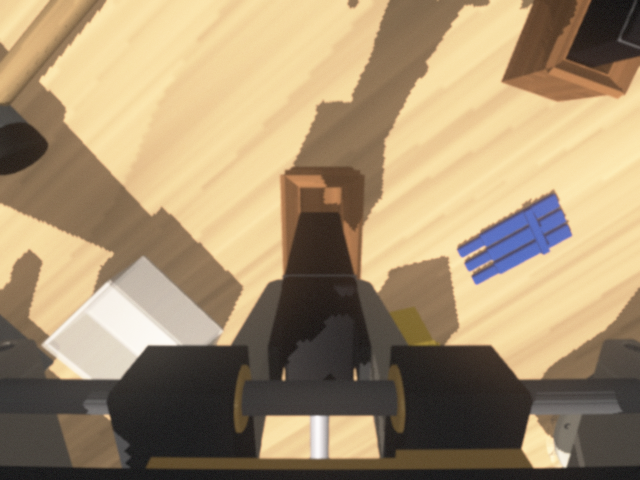

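View pics/c2.png

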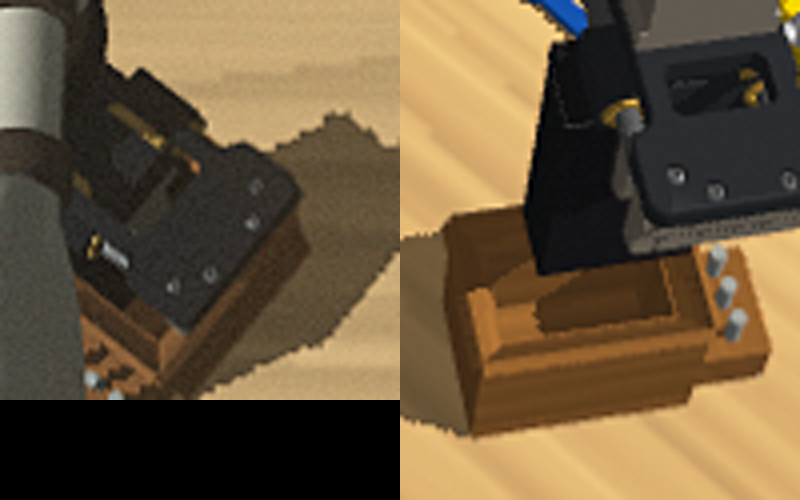

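The box is out and turned round. I'll overlay a model of the slot to get its middle.

```bash
cat > ov.py <<'E'
from h import *
import sys
cx,cy,yaw=map(float,sys.argv[1:4]);d=np.radians(yaw);ey=np.array([np.cos(d),np.sin(d)]);ex=np.array([ey[1],-ey[0]])
def ov(f,x,y,w,h,k):
    c=load(f);im=cv2.resize(c['color'][y:y+h,x:x+w,::-1],(w*k,h*k),interpolation=2)
    for a,b,z,col in((20,36,70,(0,255,0)),(32,48,82,(255,255,0))):
        P=[proj(c,[*(np.array([cx,cy])+sx*ex+sy*ey),z]) for sx,sy in((-a,-b),(a,-b),(a,b),(-a,b))]
        P=((np.array(P)-[x,y]+.5)*k).round().astype(int);cv2.polylines(im,[P],True,col,1)
    return im
cv2.imwrite(f'pics/{sys.argv[4]}.png',np.hstack([ov('sc2',345,310,90,80,5),ov('w2',260,150,70*5//5,80,5)]))
E
python3 ov.py 508 158.5 142.4 ov1
```

```text
(no output)
```

View pics/ov1.png

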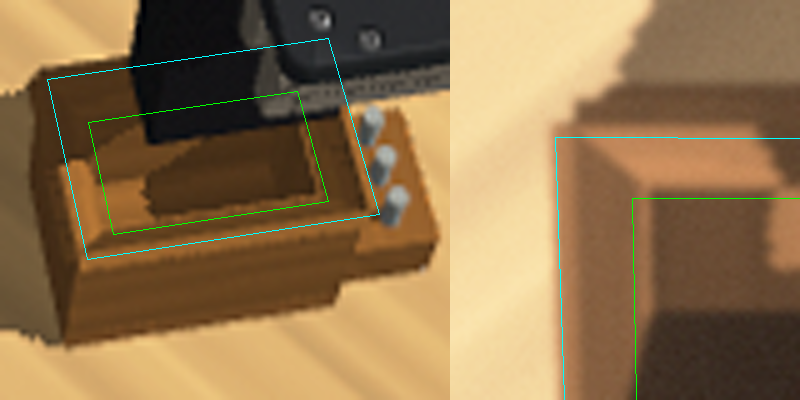

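```bash
python3 ov.py 507.8 155.3 142.4 ov2; python3 - <<'E'
from h import *
c=load('w1');print(np.mean([atz(c,u,v,142) for u,v in((297,208),(338,208),(335,288),(297,288))],0), atz(c,316.5,324,150))
c=load('w2');print('top far edge mid', atz(c,318,275,252), 'bottom edge mid',atz(c,320,212,122))
b=load('sc2');print('bottom corner',atz(b,340+(545-400)/4,270+273/4,122))
E
```

```text
[507.25052818 156.81165521 142.        ] [553.29999076 120.83500862 150.        ]
top far edge mid [532.43724774 139.83238694 252.        ] bottom edge mid [528.39642324 141.25599905 122.        ]
bottom corner [535.84231933 155.21461956 122.        ]
```

View pics/ov2.png

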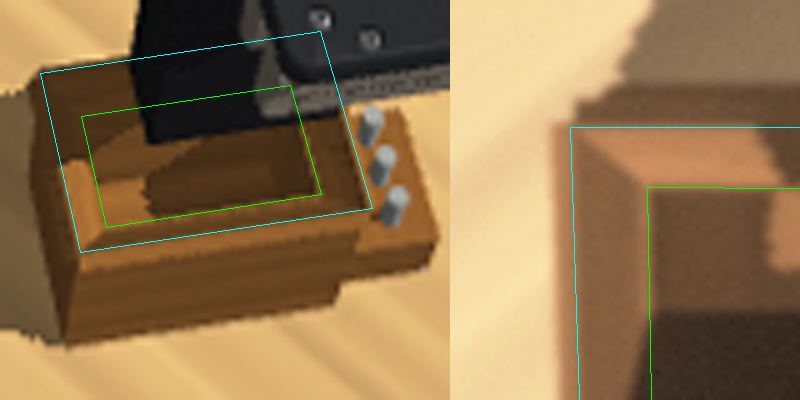

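```bash
python3 -m jog '[[1,-3,0,0,0,0],[1.4,-4.5,-8,0,0,0],[1.4,-4.5,-18,0,0,0],[1.4,-4.5,-28,0,0,0],[1.4,-4.5,-35,0,0,0]]';python3 -m jog '[[0,0,-5,0,0,0],[0,0,-10,0,0,0],[0,0,-15,0,0,0],[0,0,-20,0,0,0],[0,0,-25,0,0,0]]'
```

```text
time: 6.47
tool_pos: [508.1, 154.4, 185.3]
tcp_rot: [0.001, 0.947, -0.322, -0.001]
contact_force: [-0.2, 0.7, -3.1]
opening: 30.2
time: 6.88
tool_pos: [509.3, 154.6, 162.3]
tcp_rot: [-0.0, 0.947, -0.322, 0.0]
contact_force: [-0.6, 0.7, -3.2]
opening: 30.1
```

No contact yet, and the bottom is about 20 mm inside the mouth. I'll carry on down.

```bash
python3 -m jog '[[0,0,-6,0,0,0],[0,0,-12,0,0,0],[0,0,-18,0,0,0],[0,0,-24,0,0,0],[0,0,-30,0,0,0]]';python3 -m jog '[[0,0,-4,0,0,0],[0,0,-8,0,0,0],[0,0,-11,0,0,0],[0,0,-14,0,0,0],[0,0,-16,0,0,0]]'
```

```text
time: 7.3
tool_pos: [509.1, 154.5, 131.9]
tcp_rot: [0.0, 0.947, -0.322, -0.0]
contact_force: [-0.0, 0.1, -2.5]
opening: 29.9
time: 7.72
tool_pos: [509.1, 154.5, 116.3]
tcp_rot: [-0.0, 0.947, -0.322, -0.0]
contact_force: [0.9, 0.0, -2.3]
opening: 29.6
```

```bash
python3 -m jog '[[0,0,-1,0,0,0],[0,0,-2,0,0,0],[0,0,-3,0,0,0],[0,0,-3,0,0,0],[0,0,-3,0,0,0]]'; python3 -m jog '[[0,0,-0.5,0,0,0],[0,0,-1,0,0,0],[0,0,-1,0,0,0]]'
```

```text
time: 8.13
tool_pos: [509.2, 154.5, 113.7]
tcp_rot: [-0.0, 0.947, -0.322, 0.0]
contact_force: [0.2, -0.8, -2.2]
opening: 29.5
time: 8.38
tool_pos: [509.1, 154.5, 112.6]
tcp_rot: [0.0, 0.947, -0.322, -0.0]
contact_force: [-0.2, -0.5, -2.8]
opening: 29.8
```

```bash
python3 -m jog '[[0,0,-0.5,0,0,0],[0,0,-1,0,0,0],[0,0,-1,0,0,0]]'; python3 -m jog '[[0,0,-0.5,0,0,0],[0,0,-1,0,0,0],[0,0,-1,0,0,0]]'
```

```text
time: 8.63
tool_pos: [509.2, 154.5, 112.5]
tcp_rot: [0.0, 0.947, -0.322, -0.0]
contact_force: [-3.6, -0.2, 4.6]
opening: 30.0
time: 8.88
tool_pos: [509.3, 154.5, 112.6]
tcp_rot: [0.0, 0.947, -0.322, -0.0]
contact_force: [-5.9, -0.5, 12.2]
opening: 29.6
```

It touched the floor at the height it was drawn from (112.5). Releasing and backing off.

```bash
python3 -m jog '[[0,0,1,0,0,0],[0,0,1,0,0,0],[0,0,1,0,0,0],[0,0,1,0,0,0],[0,0,1,0,0,0]]' -1;python3 -m jog '[[0,0,0,0,0,0],[0,0,0,0,0,0],[0,0,0,0,0,0],[0,0,0,0,0,0],[0,0,0,0,0,0]]' -1; python3 -m jog '[[0,0,10,0,0,0],[0,0,30,0,0,0],[0,0,60,0,0,0],[0,0,90,0,0,0],[0,0,120,0,0,0]]';python3 -m jog '[[0,30,20,0,0,0],[0,60,40,0,0,0],[0,90,50,0,0,0],[0,120,50,0,0,0],[0,150,50,0,0,0]]'; python3 - <<'E'
from h import *
snap('scene','sc3');snap('top','top3')
f=lambda n,x,y:cv2.resize(cv2.imread(f'pics/{n}.png')[y:y+100,x:x+100],(400,400),interpolation=2)
cv2.imwrite('pics/c3.png',np.hstack([f('top3',180,175),f('sc3',340,295)]))
E
```

```text
time: 9.3
tool_pos: [509.1, 154.5, 111.4]
tcp_rot: [0.0, 0.947, -0.322, -0.0]
contact_force: [1.0, 0.4, -0.2]
opening: 61.1
time: 9.72
tool_pos: [509.1, 154.5, 111.6]
tcp_rot: [-0.0, 0.947, -0.322, 0.0]
contact_force: [0.7, -0.6, 0.1]
opening: 91.6
time: 10.13
tool_pos: [508.9, 154.5, 233.7]
tcp_rot: [-0.0, 0.947, -0.322, 0.0]
contact_force: [0.4, 1.0, 0.2]
opening: 91.7
time: 10.55
tool_pos: [509.5, 306.2, 284.0]
tcp_rot: [-0.001, 0.947, -0.322, 0.001]
contact_force: [-0.0, 0.9, 0.3]
opening: 91.9
```

View pics/c3.png

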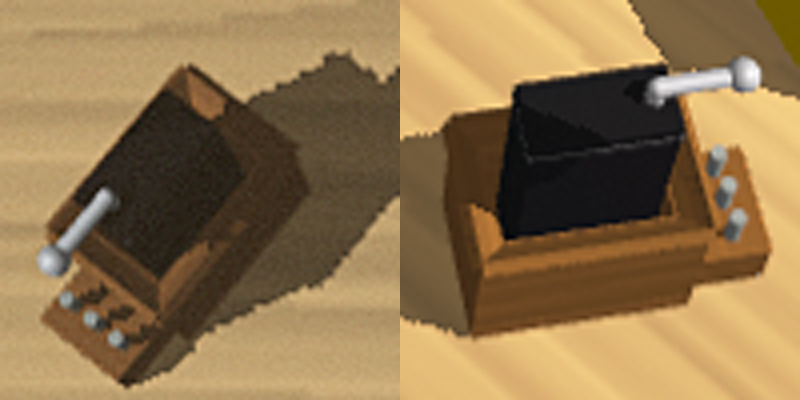

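```bash
python3 - <<'E'
from h import *
a=load('top3');b=load('sc3')
p=tri(a,(180+53/4-.4,175+262/4-.4),b,(340+345/4-.4,295+74/4-.4));d=np.radians(142.4)
print('ball',p,'y in sleeve',(p[:2]-[507.8,155.3])@[np.cos(d),np.sin(d)])
s=cv2.absdiff(load('sc0')['color'],b['color'])[215:285,235:302];print('bystander diff px',(s.max(2)>60).sum())
hand_in()
E
```

```text
ball [461.70290682 190.88406352 148.95109241] y in sleeve 58.23369378740394
bystander diff px 510
the job is handed in; nothing more can be done
```

The bystander's pixel change is probably the arm's moved shadow, so I'll check that in the saved pictures.

```bash
python3 - <<'E'
import cv2,numpy as np
cv2.imwrite('pics/by.png',np.hstack([cv2.resize(cv2.imread(f'pics/{f}.png')[210:290,230:310],(400,400),interpolation=2) for f in('sc0','sc3')]))
E
```

```text
(no output)
```

View pics/by.png

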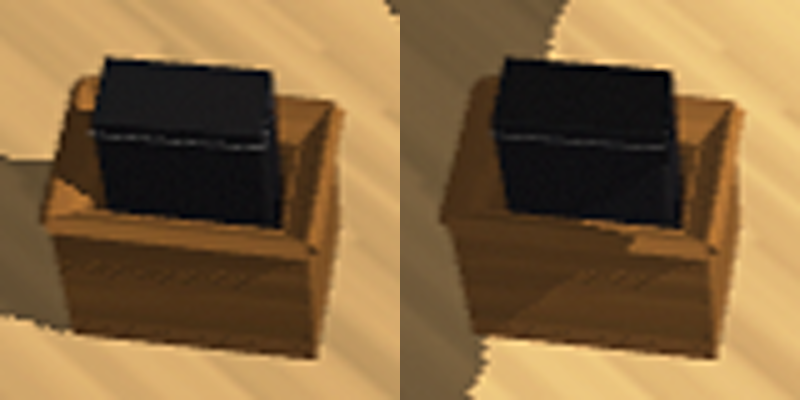

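The torque key's box is back in its sleeve with the arm pointing towards the bits, and I've handed the job in at about 10.7 s on the robot's clock. I gripped it on the broad faces and lifted it about 110 mm, so its bottom was about 40 mm above the rim. I then turned it half round, re-centred it on the slot and lowered it slowly. It met the floor at the same tool height as the grasp, with about 12 N. After opening the gripper I backed away clear.

**Last checks:**
- **Ball position:** it measures about 58 mm from the slot's middle towards the bits, at z about 149 mm. Fully seated would be 150 mm.
- **Box:** in the pictures it stands upright in the sleeve. I did not measure its tilt or its distance from the slot's middle after release.
- **Bystander:** a pixel comparison around the plain box showed 510 changed pixels. I only checked this after handing in, and side-by-side crops show it is the arm's shadow; the box is in the same place.

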